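Check a casting mould's depth with a dial gauge

ROBOT

A 6-joint arm with a two-finger parallel gripper is mounted at the origin on a cart in front of the work surface, level with it; the furniture and walls round the work are solid. World frame = base frame: x ahead of the robot, y to its left, z up, the work surface at z = 0. Lengths are in m, angles in rad, forces in N, time in s.
With the tool pointing down it reaches from about 0.275 to 0.85 m from the base axis. Payload 19 kg.
Tool frame: the origin (TCP) lies at the very end of the fingers, on their centre line; the grasp point (between the pads) lies 19 mm behind it (manip.hold_point_z is the distance from the TCP to the grasp point, in m); z points along the fingers, y is the line along which they close (so a half turn about z gives the same grasp; the last joint's range is limited). The gripper opens to 85 mm and grips with 20 to 120 N. Pads are 22 mm wide; open, the fingers measure 114 mm over their backs; the gripper's body (76 mm by 85 mm) begins 54 mm behind the grasp point. The pads swing forward as they close: fully open they stand 13 mm farther back than shut.
Start: joints at [1.194, 0.15, 1.437, -0, 1.554, -0.134], TCP at [0.138, 0.558, 0.231] pointing down, gripper open.
Joint ranges: [-2.8, 2.8], [-0.68, 2.1], [0.12, 2.68], [-1.39, 4.53], [0.16, 2.79], [-2.81, 2.81]. Speed limits (rad/s): [1.89, 1.89, 2.22, 3.01, 3.01, 3.01].

INTERFACE

Orientations are given as a unit quaternion [w, x, y, z].
In Python, from plant import manip gives the robot as it stands.
- The arm moves only by the tool move_arm, never from a script. Its argument "plan" is a list of rows, each a list of 7 numbers: the shift along the tool's x, y, z each as a share of 0.025 m, from -1 to 1, then the turn, a rotation vector about the tool's x, y, z each as a share of 0.12 rad, from -1 to 1, then the opening, from -1 (shut) to 1 (fully open). A call has 1 to 8 rows; each row shifts and turns the commanded pose from where the row before left it, along the tool's axes as they then stand; what a row does not reach is not made up. A row lasts 1/8 s, in which the tool goes at most 62.5 mm and 10.7 degrees, less where a joint would pass 70% of its speed; a pose out of reach is approached as far as the arm can. A call with a number of a shift or a turn outside -1 to 1 is refused whole. A call with a gripper value outside its range is refused whole. The fingers move at their own pace and stop on an object; "force" is the grip in N (left out, the last holds). Time passes only in rows, so rows that do not move let the fingers close. It gives the time, the measured TCP pose, the force, the opening and the grip force at its end, in the units of the state.
- manip.state(): the state, without advancing time (a new reading comes with each control period).
- manip.capture(name): name is "scene" or "top"; returns a dict with "frame" (400x640x3 uint8, blue, green, red), "fx", "fy", "cx", "cy" (pixels), "T" (4x4, takes a point from camera to world coordinates). Camera axes: x right, y down, z forward; pixel columns grow to the right and rows downward; lengths in m; the calibration is good to about 2 mm. A picture is of the moment at which its call begins. There is no depth.
- manip.close_job(): hands the job in; it is judged then, once.
Trained networks look in a picture, given as the dict that the camera call returned (one of the last four; its "shot" number tells which), for a name from the list of things; names that differ only in an ending like _2 or _b are one class to them, and where a whole thing is asked for, a point or a joint stands for the part that bears it (a point fixed in the world has none). Each returns a list of dicts, best first, with "confidence" (0 to 1); they miss things now and then, are a little off and sometimes report something else, mostly with a low value. They report only what shows in the picture. A call takes as long as a camera call.
- manip.look_for(query, picture): "at" ([x, y, z] in m, in world coordinates, good to about 4 mm: the middle of the surface that is visible of it).
- manip.outline_of(query, picture): "mask" (400x640 bool, what is visible of it).
- manip.place_of(query, picture): "at" ([x, y, z] in m, in world coordinates, good to about 4 mm: a listed point, or the origin of a listed thing).
The state is a dict: "clock": time; "qpos": joint angles; "joint_vel": joint speeds; "effort": joint torques, N m; "tool_pos": TCP position; "tool_rot": TCP orientation; "contact_force": force on the tool from outside, world axes, zero at the start; "moment": the same for the moment, N m; "width": opening from 0.0 (shut) to 1.0 (fully open); "grasp_force": force on a finger pad.
Only numpy, scipy, OpenCV 4.12 (cv2) and the standard library are available. Lean on these libraries where they do the work, as an engineer would, in place of code of your own. Each camera call takes 0.05 s, during which the arm holds its last target. There are 200 camera calls.

TASK

Check the pocket depth of the aluminium mould half that has the red ring. Take the dial depth gauge out of its wooden stand by its top handle, first prove its zero by standing it upright on the polished steel block and pressing lightly for a second so that the plunger goes fully in, then set it upright over the middle of the red-ringed pocket, with its foot bar along the plate's long side and the foot flat on the plate. Finish holding it there by the handle, still pressing lightly (about 10 N) while I read the dial, and leave the other mould half and the things round about where they are.

Things in the scene. Friction and masses are not known exactly. Their poses are not given: they have to be found in the camera images.
- depth_gauge: Dial depth gauge, 108 mm tall, 0.2 kg, upright in the stand with its foot 22 mm above the table. Origin: centre of its steel foot's underside, on the plunger's axis; z up, y along the foot bar (14 x 48 x 8 mm), white dial faces -x. Dial case 42 mm across, 16 mm thick, centred 41 mm up. Aluminium handle on top, 16 (x) x 24 (y) mm, 66 to 108 mm up
- gauge_handle (a point): point in the gauge's handle to grip (fingers close along the gauge's x, across 16 mm), on its axis, 88 mm above the foot's underside
- plunger (a joint): how far the gauge's round-ended plunger (5 mm thick) is pushed up, m: 0 = hanging free, 12 mm below the foot; 0.012 = tip flush with the foot's underside. A soft spring: 0.6 N at first, 1.2 N fully in. The red needle turns with it. With the foot flat on a mould over its 7 mm deep pocket it reads 0.005.
- gauge_stand: fixed wooden stand, 66 x 90 x 27 mm; origin at the centre of its underside, z up, y along its length and along the 5 mm deep recess that takes the gauge's foot; lift the gauge straight up at least 20 mm to clear it
- steel_block: loose polished steel bench block, 50 x 50 x 18 mm, 0.48 kg, lying flat; origin at the centre of its underside, flat top 18 mm up
- ringed_mould: loose aluminium mould half lying flat, 66 (x) x 92 (y, long side) x 20 mm, 0.25 to 0.4 kg; origin at the centre of its underside, z up. In the middle of its top a round pocket 24 mm wide, 7 mm deep, a cross scribed on its floor, a flat red ring 36 mm across painted round it; a dowel hole near two corners
- ringed_mould_spot (a point): middle of the red-ringed pocket, at the level of the plate's top (20 mm above its underside)
- plain_mould: the other aluminium mould half, the same but without a red ring; leave it alone
- wax_block: green carving wax block, 34 x 62 x 22 mm, lying on the table; leave it alone
- vial_1: small clear lidded jar, 34 mm across and high; leave it alone
- cork_ball: orange faceted cork ball, about 33 mm; leave it alone

How it is judged:
On the way, in this order (a step that is already met when the one before it is completed fails the run):
1. the gauge is lifted clear of its stand, its plunger hanging free (z of depth_gauge in the frame of gauge_stand above 0.035 m and contact force between the fingers and depth_gauge above 2 N and value of joint plunger below 0.001 m), for 0.1 s.
2. zero proved: the gauge is held upright on the steel block, lightly pressed, plunger fully in (contact force between depth_gauge and steel_block between 3 and 25 N and value of joint plunger above 0.0113 m and angle between depth_gauge's own z axis and vertical below 0.07 rad and contact force between the fingers and depth_gauge above 2 N), for 0.5 s.
At the end, for the whole second after the job is handed in: Fingers hold the gauge; plunger within 5 mm of the ringed pocket's middle and on its floor (joint 4 to 6 mm), foot flat on the plate (1.5 mm) and along its long side within 11 degrees, gauge upright within 4 degrees, at rest, pressed with 3 to 25 N; plate lying flat (horizontal distance between depth_gauge and ringed_mould_spot below 0.005 m and z of depth_gauge in the frame of ringed_mould_spot between -0.0015 and 0.0015 m and value of joint plunger between 0.004 and 0.006 m and angle between depth_gauge's own z axis and vertical below 0.07 rad and angle between the y axis of depth_gauge and the y axis of ringed_mould, either way round below 0.2 rad and contact force between depth_gauge and ringed_mould between 3 and 25 N and contact force between the fingers and depth_gauge above 2 N and linear speed of depth_gauge below 0.01 m/s and angle between ringed_mould's own z axis and vertical below 0.03 rad); the arm keeps its last pose, push and grip.
It fails at once if the gauge is slammed down (over 40 N) (contact force between depth_gauge and ringed_mould above 40 N or contact force between depth_gauge and steel_block above 40 N).
It fails at once if the gauge is set on the plain mould half, or that or another bystander is moved more than 2 cm (contact force between depth_gauge and plain_mould above 1 N or distance of any of plain_mould, wax_block, vial_1, cork_ball from where it was at the start of the episode above 0.02 m).
It also fails if it takes over 51 s, if anything falls off the work surface, if the arm or the gripper's body presses on something with over 40 N, if the wrist force passes 120 N, or if a joint passes its speed limit or range.

## Working session

There is one attempt and no reset: what is moved stays moved. The work goes in short steps, Python scripts to look and compute and a tool call to move; the robot and the scene stay as the last step left them, time stands still between calls to the robot, and variables do not carry over. Pictures are saved under pics/ and viewed, at most 10 in all, crops included, and the job is handed in when it is done.

Besides the shell and the picture viewer there is one more tool, called after "Call:" as name([rows], argument=value, ...), one row to a line, values as JSON. move_arm: Moves the arm, as the interface text tells. Its arguments: {"type":"object","properties":{"plan":{"type":"array","items":{"type":"array","items":{"type":"number"}}},"force":{"type":"number"}},"required":["plan"]}

```bash
mkdir -p pics; python3 - <<'E'
from plant import manip
import cv2,numpy as np
s=manip.state();print({k:np.round(v,3).tolist() for k,v in s.items()})
for n in ("top","scene"):
    p=manip.capture(n);cv2.imwrite(f"pics/{n}0.png",p["frame"])
    print(n,p["fx"],p["fy"],p["cx"],p["cy"],np.round(p["T"],4).tolist())
    for q in ["depth_gauge","gauge_handle","gauge_stand","steel_block","ringed_mould","ringed_mould_spot","plain_mould","wax_block","vial_1","cork_ball"]:
        print(q,[(np.round(d["at"],4).tolist(),round(d["confidence"],2)) for d in manip.place_of(q,p)[:3]])
E
```

```text
{'clock': 0.0, 'qpos': [1.194, 0.151, 1.438, 0.0, 1.554, -0.134], 'joint_vel': [0.0, 0.002, -0.003, 0.0, -0.002, 0.001], 'effort': [0.002, -71.303, -57.09, 0.0, 0.009, 0.0], 'tool_pos': [0.138, 0.558, 0.231], 'tool_rot': [-0.0, 0.121, 0.993, -0.001], 'contact_force': [0.057, -0.515, -0.012], 'moment': [-0.059, -0.018, -0.035], 'grasp_force': 0.0, 'width': 1.0}
top 486.94235292427453 486.94235292427453 321.7213709041666 201.12412539130636 [[-0.0256, -0.9791, 0.202, 0.2567], [-0.9997, 0.0252, -0.0046, 0.0284], [-0.0005, -0.202, -0.9794, 1.2695], [0.0, 0.0, 0.0, 1.0]]
depth_gauge [([0.5017, 0.2057, 0.0241], 0.57)]
gauge_handle []
gauge_stand [([0.5034, 0.2061, 0.0007], 0.68), ([0.5801, 0.2893, -0.0006], 0.15)]
steel_block [([0.4499, 0.0351, 0.0019], 0.7)]
ringed_mould [([0.5764, 0.0875, 0.0025], 0.83)]
ringed_mould_spot [([0.5816, 0.09, 0.0149], 0.77)]
plain_mould [([0.5616, -0.121, 0.0009], 0.71)]
wax_block [([0.6039, -0.2515, 0.0023], 0.69)]
vial_1 [([0.5818, 0.2922, -0.0021], 0.71)]
cork_ball [([0.4647, 0.3263, -0.0029], 0.62), ([0.5614, -0.1201, -0.001], 0.26)]
scene 435.96364057358
[... 154 characters left out ...]
92, 0.5158], [0.0, 0.0, 0.0, 1.0]]
depth_gauge [([0.4996, 0.204, 0.0219], 0.92), ([0.5788, 0.0922, 0.0021], 0.34)]
gauge_handle [([0.5038, 0.2012, 0.1112], 0.63), ([0.6083, -0.2503, 0.0023], 0.2)]
gauge_stand [([0.501, 0.2019, 0.0029], 0.55)]
steel_block [([0.4491, 0.0326, -0.0027], 0.9), ([0.506, 0.2037, 0.1123], 0.49), ([0.5771, 0.091, 0.0009], 0.34)]
ringed_mould [([0.5811, 0.0912, 0.0012], 0.83)]
ringed_mould_spot [([0.5843, 0.0892, 0.0215], 0.8)]
plain_mould [([0.562, -0.124, 0.004], 0.89)]
wax_block [([0.6041, -0.2522, 0.0002], 0.8)]
vial_1 [([0.5817, 0.288, -0.0038], 0.78), ([0.5774, 0.0928, 0.0005], 0.2)]
cork_ball [([0.4647, 0.3234, -0.0014], 0.76), ([0.4999, 0.2051, 0.0207], 0.68)]
```

```bash
python3 - <<'E'
import cv2
a=cv2.imread("pics/top0.png")[150:350,150:420]; cv2.imwrite("pics/top0c.png",cv2.resize(a,(780,578),interpolation=cv2.INTER_CUBIC))
E
```

```text
(no output)
```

View pics/top0.png

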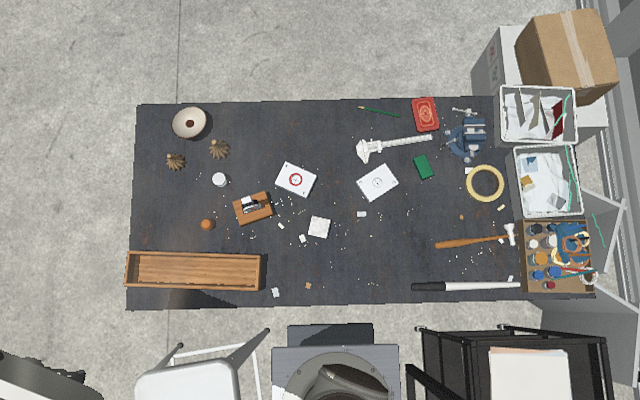

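View pics/scene0.png

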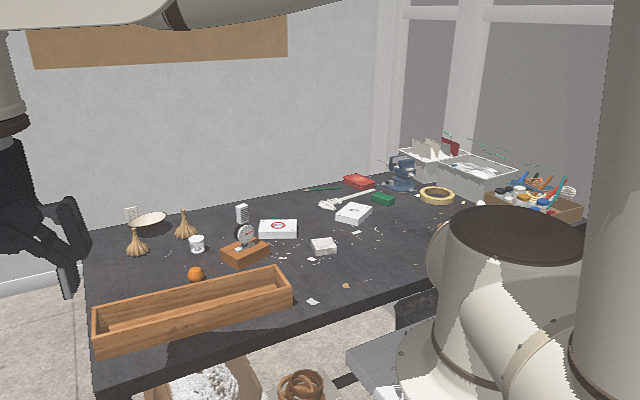

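```bash
cat > h.py <<'E'
import cv2,numpy as np
from scipy.optimize import differential_evolution
K=4
def proj(p,P):
    T=np.array(p["T"]);c=(P-T[:3,3])@T[:3,:3]
    return np.c_[p["fx"]*c[:,0]/c[:,2]+p["cx"],p["fy"]*c[:,1]/c[:,2]+p["cy"]]
def box(cx,cy,dx,dy,z0,z1):
    return np.array([[cx+a*dx/2,cy+b*dy/2,z] for a in(-1,1) for b in(-1,1) for z in(z0,z1)])
def render(p,boxes,x,y,a,off):
    im=np.zeros((400*K,640*K),np.uint8);c,s=np.cos(a),np.sin(a);R=np.array([[c,-s,0],[s,c,0],[0,0,1]])
    for b in boxes:
        u=(proj(p,b@R.T+[x,y,0])+.5-off)*K
        cv2.fillConvexPoly(im,cv2.convexHull(np.round(u*16).astype(np.int32)),1,shift=4)
    return im
def fit(pm,boxes,x,y,ar,r=.015):
    """pm: list of (picture, mask); brute fit of x,y,yaw by overlap"""
    data=[]
    for p,m in pm:
        data.append((p,cv2.resize(m.astype(np.uint8),None,fx=K,fy=K,interpolation=cv2.INTER_NEAREST)))
    def cost(v):
        t=0
        for p,m in data:
            o=proj(p,np.array([[x,y,.03]]))[0].astype(int)-40
            sl=np.s_[max(o[1],0)*K:(o[1]+80)*K,max(o[0],0)*K:(o[0]+80)*K]
            r_=render(p,boxes,*v,0)[sl];q=m[sl]
            t+=1-(r_&q).sum()/max((r_|q).sum(),1)
        return t
    s=differential_evolution(cost,[(x-r,x+r),(y-r,y+r),ar],maxiter=25,popsize=8,seed=1,tol=1e-4)
    return s.x,s.fun
E
time python3 - <<'E'
from plant import manip
from h import *
P=[manip.capture("top"),manip.capture("scene")]
def m(q,p):
    r=manip.outline_of(q,p); return r[0]["mask"] if r else np.zeros((400,640),bool)
pl=[box(0,0,.066,.092,0,.020)]
g=[box(0,0,.014,.048,.022,.030),box(0,0,.016,.042,.042,.084),box(0,0,.016,.024,.088,.130)]
st=[box(0,0,.066,.090,0,.027)]
for n,q,b,x,y in [("mould",["ringed_mould"],pl,.579,.09),("block",["steel_block"],[box(0,0,.05,.05,0,.018)],.449,.034),("stand+g",["gauge_stand","depth_gauge"],st+g,.502,.204),("gauge",["depth_gauge"],g,.502,.204)]:
    M=[np.any([m(k,p) for k in q],0) for p in P]
    for lab,sel in (("both",[0,1]),("top",[0]),("scene",[1])):
        s,f=fit([(P[i],M[i]) for i in sel],b,x,y,(-1.6,1.6) if n!="block" else (-.8,.8))
        print(n,lab,np.round(s,4),round(f,3))
# red ring centre
for p in P:
    f=p["frame"].astype(int);k=(f[...,2]-f[...,1]>50)&(f[...,2]-f[...,0]>50)
    u=proj(p,np.array([[.58,.09,.02]]))[0].astype(int)
    ys,xs=np.nonzero(k[u[1]-14:u[1]+15,u[0]-18:u[0]+19]);c=[(xs.min()+xs.max())/2+u[0]-18,(ys.min()+ys.max())/2+u[1]-14]
    T=np.array(p["T"]);d=T[:3,:3]@[(c[0]-p["cx"])/p["fx"],(c[1]-p["cy"])/p["fy"],1];t=(.02-T[2,3])/d[2];print("ring",c,T[:3,3]+t*d)
a=P[0]["frame"][150:250,220:420]; cv2.imwrite("pics/c1.png",cv2.resize(a,(800,400),interpolation=cv2.INTER_CUBIC))
E
```

```text
mould both [ 0.5764  0.0901 -0.4823] 0.152
mould top [ 0.5758  0.0915 -0.4495] 0.069
mould scene [ 0.5777  0.0895 -0.4863] 0.055
block both [ 0.4476  0.0327 -0.2099] 0.189
block top [ 0.4466  0.0329 -0.2229] 0.078
block scene [ 0.4507  0.0319 -0.2246] 0.058
stand+g both [0.5004 0.2042 0.3182] 0.232
stand+g top [0.5    0.2047 0.3187] 0.058
stand+g scene [0.5043 0.2022 0.3664] 0.155
gauge both [0.4989 0.2047 0.5574] 0.462
gauge top [0.499  0.2031 0.2008] 0.203
gauge scene [0.5098 0.2016 0.7282] 0.182
ring [np.float64(295.0), np.float64(179.0)] [0.57598536 0.09158542 0.02      ]
ring [np.float64(277.5), np.float64(225.0)] [0.57739022 0.09168375 0.02      ]
real	0m11.515s
user	0m5.806s
sys	0m1.203s
```

View pics/top0c.png

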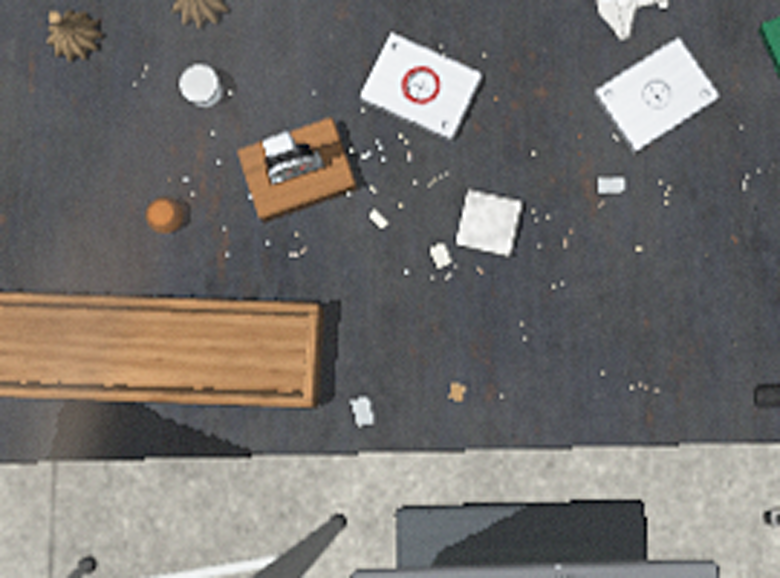

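The top view shows the red-ringed mould at (296,180), the stand with the gauge at (253,208), the steel block at (319,227) and the plain mould at (377,182). The scene view shows the gauge upright at (244,225). The fits agree with these positions and put the gauge at about (0.501, 0.2045) with yaw about 0.32.

```bash
cat > pl.py <<'E'
import sys,numpy as np
from plant import manip
from scipy.spatial.transform import Rotation as Ro
def steps(tx,ty,tz,yaw,n=None):
    s=manip.state();q=s["tool_rot"];R=Ro.from_quat([q[1],q[2],q[3],q[0]])
    x=np.array(s["tool_pos"])
    # tool z down, tool y along yaw (or yaw+pi, nearest)
    best=None
    for a in (yaw,yaw+np.pi):
        y=np.array([np.cos(a),np.sin(a),0]);z=np.array([0,0,-1.]);G=Ro.from_matrix(np.c_[np.cross(y,z),y,z])
        r=(R.inv()*G).as_rotvec()
        if best is None or np.linalg.norm(r)<np.linalg.norm(best):best=r
    d=np.array([tx,ty,tz])-x
    n=n or int(np.ceil(max(np.linalg.norm(d)/.024,np.abs(best).max()/.118,1)))
    print("t",round(s["clock"],2),"pos",x.round(4),"d",d.round(4),"rot",best.round(3),"rows",n,"F",np.round(s["contact_force"],1),"w",round(s["width"],3),"gf",round(s["grasp_force"],1),"j",np.round(s["qpos"],2))
    for i in range(n):
        print(np.r_[R.inv().apply(d/n)/.025,best/n/.12].round(2).tolist())
        R=R*Ro.from_rotvec(best/n)
if __name__=="__main__": steps(*map(float,sys.argv[1:5]),*(int(v) for v in sys.argv[5:]))
E
python3 pl.py .501 .2045 .20 .32
```

```text
t 1.7 pos [0.1382 0.5581 0.2313] d [ 0.3628 -0.3536 -0.0313] rot [-0.     0.     1.008] rows 22 F [ 0.1 -0.6 -0.3] w 0.999 gf 0.0 j [ 1.19  0.15  1.44 -0.    1.55 -0.13]
[-0.79, -0.47, 0.06, -0.0, 0.0, 0.38]
[-0.82, -0.43, 0.06, -0.0, 0.0, 0.38]
[-0.83, -0.39, 0.06, -0.0, 0.0, 0.38]
[-0.85, -0.35, 0.06, -0.0, 0.0, 0.38]
[-0.87, -0.31, 0.06, -0.0, 0.0, 0.38]
[-0.88, -0.27, 0.06, -0.0, 0.0, 0.38]
[-0.89, -0.23, 0.06, -0.0, 0.0, 0.38]
[-0.9, -0.19, 0.06, -0.0, 0.0, 0.38]
[-0.91, -0.15, 0.06, -0.0, 0.0, 0.38]
[-0.91, -0.11, 0.06, -0.0, 0.0, 0.38]
[-0.92, -0.07, 0.06, -0.0, 0.0, 0.38]
[-0.92, -0.02, 0.06, -0.0, 0.0, 0.38]
[-0.92, 0.02, 0.06, -0.0, 0.0, 0.38]
[-0.92, 0.06, 0.06, -0.0, 0.0, 0.38]
[-0.92, 0.1, 0.06, -0.0, 0.0, 0.38]
[-0.91, 0.14, 0.06, -0.0, 0.0, 0.38]
[-0.9, 0.19, 0.06, -0.0, 0.0, 0.38]
[-0.89, 0.23, 0.06, -0.0, 0.0, 0.38]
[-0.88, 0.27, 0.06, -0.0, 0.0, 0.38]
[-0.87, 0.31, 0.06, -0.0, 0.0, 0.38]
[-0.85, 0.35, 0.06, -0.0, 0.0, 0.38]
[-0.84, 0.39, 0.06, -0.0, 0.0, 0.38]
```

Call:
move_arm([
  [-0.79,-0.47,0,0,0,0.38,1],
  [-0.82,-0.43,0,0,0,0.38,1],
  [-0.83,-0.39,0,0,0,0.38,1],
  [-0.85,-0.35,0,0,0,0.38,1],
  [-0.87,-0.31,0,0,0,0.38,1],
  [-0.88,-0.27,0,0,0,0.38,1],
  [-0.89,-0.23,0,0,0,0.38,1],
  [-0.9,-0.19,0,0,0,0.38,1],
], force=60)

```text
clock: 2.7
tool_pos: [0.2708, 0.4292, 0.2313]
tool_rot: [0.0, 0.3, 0.954, 0.0]
contact_force: [-0.0, 0.3, 0.7]
width: 1.003
grasp_force: 0.0
```

Call:
move_arm([
  [-0.91,-0.15,0,0,0,0.38,1],
  [-0.91,-0.11,0,0,0,0.38,1],
  [-0.92,-0.07,0,0,0,0.38,1],
  [-0.92,-0.02,0,0,0,0.38,1],
  [-0.92,0.02,0,0,0,0.38,1],
  [-0.92,0.06,0,0,0,0.38,1],
  [-0.92,0.1,0,0,0,0.38,1],
  [-0.91,0.14,0,0,0,0.38,1],
])

```text
clock: 3.7
tool_pos: [0.4029, 0.3008, 0.2314]
tool_rot: [0.0, 0.468, 0.884, 0.0]
contact_force: [0.9, -0.0, 0.6]
width: 1.002
grasp_force: 0.0
```

Call:
move_arm([
  [-0.9,0.19,0,0,0,0.38,1],
  [-0.89,0.23,0,0,0,0.38,1],
  [-0.88,0.27,0,0,0,0.38,1],
  [-0.87,0.31,0,0,0,0.38,1],
  [-0.85,0.35,0,0,0,0.38,1],
  [-0.84,0.39,0,0,0,0.38,1],
  [0,0,0,0,0,0,1],
])

```text
clock: 4.58
tool_pos: [0.5029, 0.2045, 0.231]
tool_rot: [-0.0, 0.584, 0.811, -0.0]
contact_force: [-0.1, 0.5, -0.4]
width: 0.999
grasp_force: 0.0
```

```bash
python3 pl.py .501 .2045 .091 .32; python3 - <<'E'
from plant import manip
import cv2,numpy as np
p=manip.capture("scene")
from h import proj
for q in ("gauge_handle","depth_gauge"):print(q,[(np.round(d["at"],4).tolist(),round(d["confidence"],2)) for d in manip.place_of(q,p)[:2]])
f=p["frame"].copy();print(proj(p,np.array([[.501,.2045,.13],[.501,.2045,.11],[.501,.2045,.022]])).round(1))
cv2.imwrite("pics/s1.png",cv2.resize(f[130:290,130:350],(770,560),interpolation=cv2.INTER_CUBIC))
E
```

```text
t 4.58 pos [0.5029 0.2045 0.231 ] d [-0.0019 -0.     -0.14  ] rot [-0.     0.     0.002] rows 6 F [-0.1  0.5 -0.4] w 0.999 gf 0.0 j [ 0.24  0.08  1.51 -0.    1.55 -0.08]
[0.0, -0.01, 0.93, -0.0, 0.0, 0.0]
[0.0, -0.01, 0.93, -0.0, 0.0, 0.0]
[0.0, -0.01, 0.93, -0.0, 0.0, 0.0]
[0.0, -0.01, 0.93, -0.0, 0.0, 0.0]
[0.0, -0.01, 0.93, -0.0, 0.0, 0.0]
[0.0, -0.01, 0.93, -0.0, 0.0, 0.0]
gauge_handle [([0.5056, 0.2021, 0.1111], 0.66), ([0.5822, 0.2885, -0.0045], 0.45)]
depth_gauge [([0.5859, 0.2904, -0.0008], 0.64), ([0.5017, 0.2023, 0.0227], 0.6)]
[[241.6 204.8]
 [242.3 213.3]
 [244.8 248.9]]
```

View pics/s1.png

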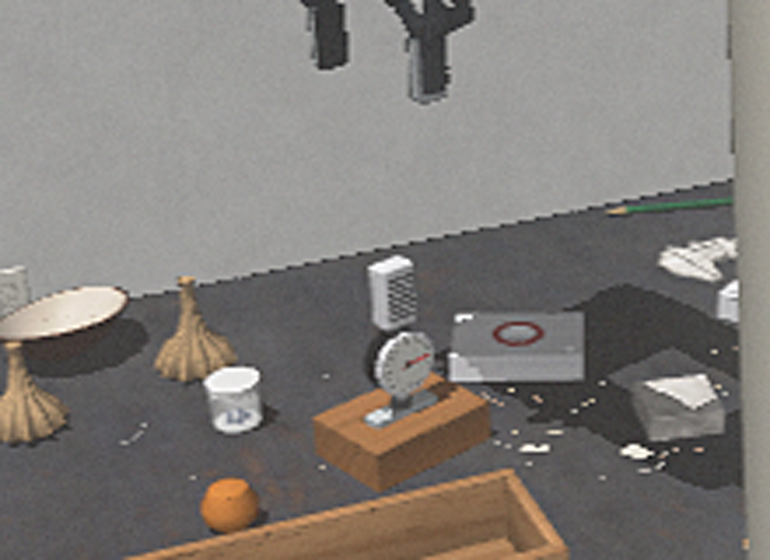

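The crop shows the handle centre at about (392,292), which is (242,213) in the full picture. That matches the projected estimate, and the fingers hang above it. Descending.

Call:
move_arm([
  [0,-0.02,0.93,0,0,0,1],
  [0,-0.02,0.93,0,0,0,1],
  [0,-0.01,0.93,0,0,0,1],
  [0,0,0.93,0,0,0,1],
  [0,0,0.93,0,0,0,1],
  [0,0,0.93,0,0,0,1],
  [0,0,0,0,0,0,1],
])

```text
clock: 5.6
tool_pos: [0.4997, 0.2054, 0.0907]
tool_rot: [-0.001, 0.583, 0.812, -0.001]
contact_force: [-0.4, -0.9, 0.6]
width: 0.998
grasp_force: 0.0
```

Call:
move_arm([
  [0,0,0,0,0,0,-1],
  [0,0,0,0,0,0,-1],
  [0,0,0,0,0,0,-1],
  [0,0,0,0,0,0,-1],
  [0,0,0,0,0,0,-1],
  [0,0,0,0,0,0,-1],
  [0,0,0,0,0,0,-1],
  [0,0,0,0,0,0,-1],
], force=60)

```text
clock: 6.6
tool_pos: [0.5011, 0.2052, 0.0922]
tool_rot: [0.0, 0.583, 0.812, 0.0]
contact_force: [0.5, -0.2, 5.7]
width: 0.179
grasp_force: 58.6
```

Call:
move_arm([
  [0,0,-0.5,0,0,0,-1],
  [0,0,-0.7,0,0,0,-1],
  [0,0,-0.8,0,0,0,-1],
  [0,0,-0.8,0,0,0,-1],
  [0,0,0,0,0,0,-1],
  [0,0,0,0,0,0,-1],
])

```text
clock: 7.35
tool_pos: [0.5006, 0.2051, 0.1614]
tool_rot: [-0.0, 0.583, 0.812, -0.0]
contact_force: [-0.6, 0.2, -1.9]
width: 0.177
grasp_force: 58.9
```

```bash
python3 pl.py .449 .033 .160 -.47; python3 - <<'E'
from plant import manip
import cv2,numpy as np
from h import *
p=manip.capture("scene");s=manip.state()
x,y,z=s["tool_pos"]
# gauge assumed at TCP xy, foot = tcp z +.019-.088
print(proj(p,np.array([[x,y,z+.039],[x,y,z-.069]])).round(1))
f=p["frame"]
cv2.imwrite("pics/s2.png",cv2.resize(f[130:290,180:310],(650,800))[:600])
E
```

```text
t 7.35 pos [0.5006 0.2051 0.1614] d [-0.0516 -0.1721 -0.0014] rot [-0.001  0.     0.795] rows 8 F [-0.6  0.2 -1.9] w 0.177 gf 58.9 j [ 0.25  0.11  1.62 -0.    1.41 -0.08]
[-0.73, -0.52, 0.01, -0.0, 0.0, 0.83]
[-0.78, -0.44, 0.01, -0.0, 0.0, 0.83]
[-0.82, -0.36, 0.01, -0.0, 0.0, 0.83]
[-0.85, -0.28, 0.01, -0.0, 0.0, 0.83]
[-0.88, -0.19, 0.01, -0.0, 0.0, 0.83]
[-0.89, -0.11, 0.01, -0.0, 0.0, 0.83]
[-0.9, -0.02, 0.01, -0.0, 0.0, 0.83]
[-0.9, 0.07, 0.01, -0.0, 0.0, 0.83]
[[239.2 174.1]
 [242.6 220.9]]
```

View pics/s2.png

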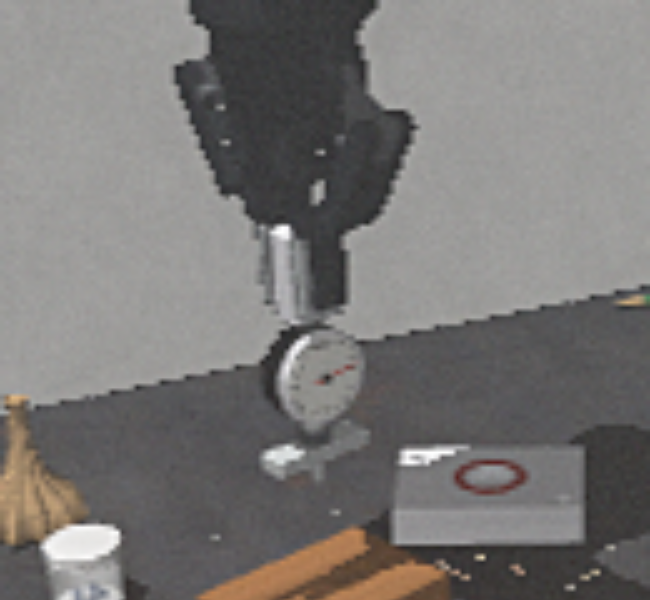

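The crop shows the gauge upright in the fingers and clear of the stand, with the plunger hanging at about (318,470). Next I move over the block.

Call:
move_arm([
  [-0.73,-0.52,0,0,0,0.83,-1],
  [-0.78,-0.44,0,0,0,0.83,-1],
  [-0.82,-0.36,0,0,0,0.83,-1],
  [-0.85,-0.28,0,0,0,0.83,-1],
  [-0.88,-0.19,0,0,0,0.83,-1],
  [-0.89,-0.11,0,0,0,0.83,-1],
  [-0.9,-0.02,0,0,0,0.83,-1],
  [-0.9,0.07,0,0,0,0.83,-1],
])

```text
clock: 8.4
tool_pos: [0.4486, 0.0326, 0.1611]
tool_rot: [-0.0, 0.854, 0.521, -0.0]
contact_force: [-0.0, 0.1, -1.7]
width: 0.179
grasp_force: 58.8
```

Call:
move_arm([
  [0,0,0.7,0,0,0,-1],
  [0,0,0.7,0,0,0,-1],
  [0,0,0.6,0,0,0,-1],
  [0,0,0.3,0,0,0,-1],
  [0,0,0,0,0,0,-1],
  [0,0,0,0,0,0,-1],
])

```text
clock: 9.15
tool_pos: [0.4495, 0.0332, 0.1048]
tool_rot: [0.0, 0.853, 0.522, 0.0]
contact_force: [0.5, 1.0, -2.6]
width: 0.177
grasp_force: 58.8
```

```bash
python3 pl.py .449 .033 .088 -.47
```

```text
t 9.15 pos [0.4495 0.0332 0.1048] d [-0.0005 -0.0002 -0.0168] rot [ 0.001 -0.    -0.002] rows 1 F [ 0.5  1.  -2.6] w 0.177 gf 58.8 j [-0.1  -0.03  1.89 -0.    1.28  0.37]
[-0.02, -0.01, 0.67, 0.01, -0.0, -0.02]
```

Call:
move_arm([
  [0,0,0.2,0,0,0,-1],
  [0,0,0.2,0,0,0,-1],
  [0,0,0.1,0,0,0,-1],
  [0,0,0.08,0,0,0,-1],
  [0,0,0,0,0,0,-1],
])

```text
clock: 9.78
tool_pos: [0.4491, 0.0332, 0.0897]
tool_rot: [-0.0, 0.853, 0.522, -0.0]
contact_force: [-0.3, -0.0, -0.8]
width: 0.179
grasp_force: 58.9
```

Call:
move_arm([
  [0,0,0.04,0,0,0,-1],
  [0,0,0,0,0,0,-1],
])

```text
clock: 10.02
tool_pos: [0.4492, 0.0332, 0.0888]
tool_rot: [0.0, 0.853, 0.522, -0.0]
contact_force: [0.2, -0.3, -1.0]
width: 0.179
grasp_force: 59.1
```

Call:
move_arm([
  [0,0,0.03,0,0,0,-1],
  [0,0,0,0,0,0,-1],
])

```text
clock: 10.28
tool_pos: [0.4493, 0.0332, 0.0882]
tool_rot: [0.0, 0.853, 0.522, 0.0]
contact_force: [0.0, -0.3, 2.1]
width: 0.182
grasp_force: 59.4
```

Call:
move_arm([
  [0,0,0.02,0,0,0,-1],
  [0,0,0,0,0,0,-1],
])

```text
clock: 10.52
tool_pos: [0.4494, 0.0332, 0.0882]
tool_rot: [0.0, 0.853, 0.522, 0.0]
contact_force: [-2.9, -1.2, 11.4]
width: 0.178
grasp_force: 60.7
```

Call:
move_arm([
  [0,0,0,0,0,0,-1],
  [0,0,0,0,0,0,-1],
  [0,0,0,0,0,0,-1],
  [0,0,0,0,0,0,-1],
  [0,0,0,0,0,0,-1],
  [0,0,0,0,0,0,-1],
  [0,0,0,0,0,0,-1],
  [0,0,0,0,0,0,-1],
])

```text
clock: 11.52
tool_pos: [0.4494, 0.0332, 0.0882]
tool_rot: [0.0, 0.853, 0.522, 0.0]
contact_force: [-2.9, -0.7, 9.9]
width: 0.181
grasp_force: 60.7
```

```bash
python3 - <<'E'
from plant import manip
import cv2,numpy as np
p=manip.capture("scene");f=p["frame"]
cv2.imwrite("pics/s3.png",cv2.resize(f[170:280,260:370],(600,600),interpolation=cv2.INTER_CUBIC))
print(np.round(manip.state()["contact_force"],1))
E
```

```text
[-2.8 -0.6 11.3]
```

View pics/s3.png

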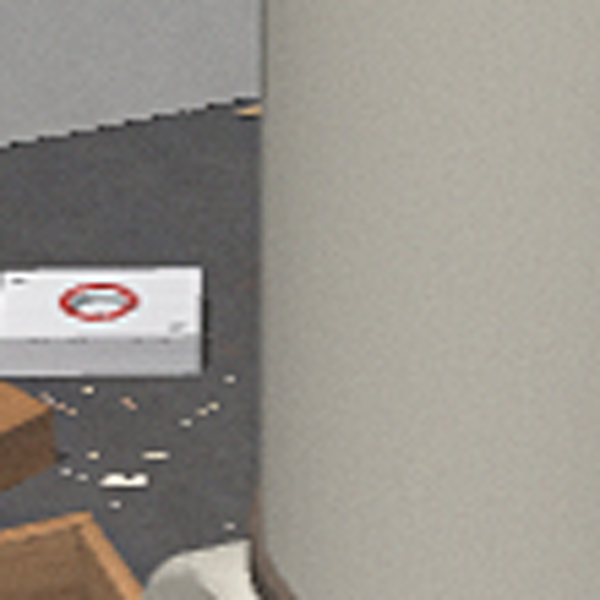

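The arm hides the block in this view. The force of 10 to 13 N and the 70.2 mm foot offset, the same as at the stand, show the foot is seated with the plunger fully in. Now up and over to the mould.

Call:
move_arm([
  [0,0,-0.3,0,0,0,-1],
  [0,0,-0.7,0,0,0,-1],
  [0,0,-0.8,0,0,0,-1],
  [0,0,0,0,0,0,-1],
])

```text
clock: 12.08
tool_pos: [0.4498, 0.0332, 0.1336]
tool_rot: [0.001, 0.853, 0.522, 0.001]
contact_force: [-0.1, -0.7, -2.4]
width: 0.181
grasp_force: 58.9
```

```bash
python3 pl.py .5767 .0915 .132 -.465
```

```text
t 12.07 pos [0.4498 0.0332 0.1336] d [ 0.1269  0.0583 -0.0016] rot [ 0.002 -0.001 -0.007] rows 6 F [-0.1 -0.7 -2.4] w 0.181 gf 58.9 j [-0.1  -0.06  1.85 -0.    1.34  0.37]
[0.73, 0.58, 0.01, 0.0, -0.0, -0.01]
[0.73, 0.58, 0.01, 0.0, -0.0, -0.01]
[0.73, 0.58, 0.01, 0.0, -0.0, -0.01]
[0.73, 0.58, 0.01, 0.0, -0.0, -0.01]
[0.73, 0.58, 0.01, 0.0, -0.0, -0.01]
[0.73, 0.58, 0.01, 0.0, -0.0, -0.01]
```

Call:
move_arm([
  [0.73,0.58,0,0,0,-0.01,-1],
  [0.73,0.58,0,0,0,-0.01,-1],
  [0.73,0.58,0,0,0,-0.01,-1],
  [0.73,0.58,0,0,0,-0.01,-1],
  [0.73,0.58,0,0,0,0,-1],
  [0.73,0.58,0,0,0,0,-1],
  [0,0,0,0,0,0,-1],
  [0,0,0,0,0,0,-1],
])

```text
clock: 13.08
tool_pos: [0.5756, 0.0914, 0.1317]
tool_rot: [-0.0, 0.852, 0.524, -0.001]
contact_force: [0.9, -0.9, -2.4]
width: 0.179
grasp_force: 59.0
```

```bash
python3 pl.py .5767 .0915 .0905 -.465 1; python3 - <<'E'
from plant import manip
import cv2,numpy as np
from h import *
s=manip.state();x,y,z=s["tool_pos"]
for n in("scene","top"):
    p=manip.capture(n)
    for q in ("depth_gauge","gauge_handle","ringed_mould_spot"):print(n,q,[(np.round(d["at"],4).tolist(),round(d["confidence"],2)) for d in manip.place_of(q,p)[:2]])
    u=proj(p,np.array([[x,y,z-.0702],[x,y,z-.0702-.012],[.5767,.0915,.02]]));print(u.round(1))
    if n=="scene":
        f=p["frame"];o=[190,215];S=9
        im=cv2.resize(f[190:255,235:320],None,fx=S,fy=S,interpolation=cv2.INTER_CUBIC)
        cv2.imwrite("pics/s4.png",im)
E
```

```text
t 13.07 pos [0.5756 0.0914 0.1317] d [ 0.0011  0.0001 -0.0412] rot [-0.001  0.001 -0.002] rows 1 F [ 0.9 -0.9 -2.4] w 0.179 gf 59.0 j [ 0.03  0.22  1.56 -0.    1.36  0.49]
[0.02, 0.04, 1.65, -0.01, 0.01, -0.02]
scene depth_gauge [([0.5738, 0.0905, 0.0612], 0.92)]
scene gauge_handle [([0.5774, 0.0873, 0.1498], 0.56), ([0.5785, 0.0903, 0.0211], 0.47)]
scene ringed_mould_spot [([0.578, 0.0884, 0.0195], 0.76), ([0.4989, 0.2054, -0.0023], 0.28)]
[[277.3 210.1]
 [277.5 214.6]
 [277.7 225.1]]
top depth_gauge [([0.5749, 0.0886, 0.065], 0.43)]
top gauge_handle [([0.5763, 0.0916, 0.1533], 0.64), ([0.578, 0.0919, 0.0606], 0.58)]
top ringed_mould_spot [([0.5808, 0.0893, 0.0179], 0.77)]
[[294.2 175.1]
 [294.5 176.3]
 [295.  178.7]]
```

View pics/s4.png

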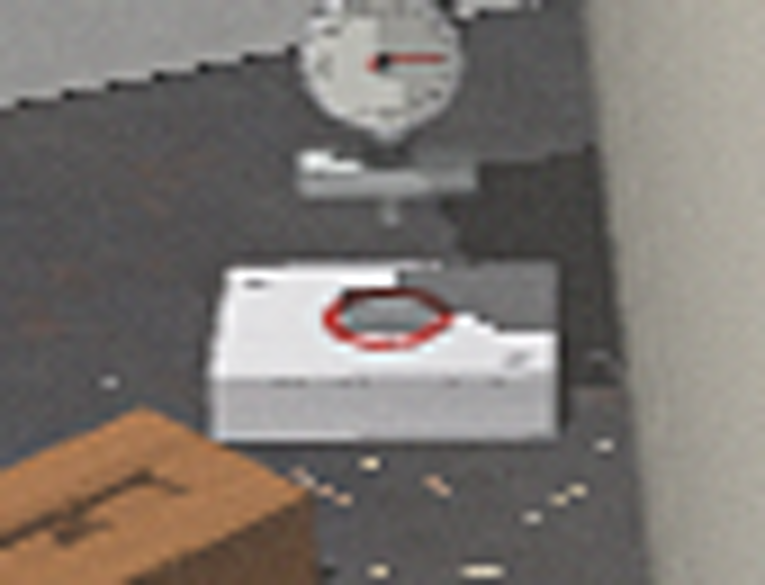

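The crop shows the foot bar parallel to the plate's long side. Its plunger is at column about 391 and the ring centre is at (388,319), so they line up within about 1 mm. Lowering.

Call:
move_arm([
  [0.02,0.03,0.5,0,0,0,-1],
  [0,0,0.5,0,0,0,-1],
  [0,0,0.25,0,0,0,-1],
  [0,0,0.15,0,0,0,-1],
  [0,0,0.1,0,0,0,-1],
  [0,0,0.05,0,0,0,-1],
  [0,0,0,0,0,0,-1],
])

```text
clock: 14.35
tool_pos: [0.5773, 0.0916, 0.094]
tool_rot: [0.0, 0.852, 0.524, 0.0]
contact_force: [0.6, 0.2, -1.1]
width: 0.181
grasp_force: 59.1
```

Call:
move_arm([
  [0,0,0.04,0,0,0,-1],
  [0,0,0,0,0,0,-1],
])

```text
clock: 14.6
tool_pos: [0.5773, 0.0917, 0.0929]
tool_rot: [0.0, 0.852, 0.524, 0.0]
contact_force: [0.2, -0.2, -1.1]
width: 0.177
grasp_force: 59.1
```

Call:
move_arm([
  [0,0,0.04,0,0,0,-1],
  [0,0,0.04,0,0,0,-1],
  [0,0,0,0,0,0,-1],
])

```text
clock: 14.98
tool_pos: [0.5772, 0.0916, 0.0907]
tool_rot: [0.0, 0.852, 0.524, -0.0]
contact_force: [0.6, 0.1, 0.2]
width: 0.18
grasp_force: 59.0
```

Call:
move_arm([
  [0,0,0.03,0,0,0,-1],
  [0,0,0,0,0,0,-1],
])

```text
clock: 15.22
tool_pos: [0.5773, 0.0916, 0.0902]
tool_rot: [0.0, 0.852, 0.524, 0.0]
contact_force: [-0.2, -0.4, 2.8]
width: 0.184
grasp_force: 59.5
```

Call:
move_arm([
  [0,0,0.015,0,0,0,-1],
  [0,0,0,0,0,0,-1],
  [0,0,0,0,0,0,-1],
  [0,0,0,0,0,0,-1],
])

```text
clock: 15.72
tool_pos: [0.5773, 0.0917, 0.0902]
tool_rot: [0.0, 0.852, 0.524, 0.0]
contact_force: [-1.5, -0.7, 7.0]
width: 0.182
grasp_force: 60.4
```

```bash
python3 - <<'E'
from plant import manip
import cv2,numpy as np
from h import *
p=manip.capture("scene");f=p["frame"]
cv2.imwrite("pics/s5.png",cv2.resize(f[190:255,235:320],None,fx=9,fy=9,interpolation=cv2.INTER_CUBIC))
s=manip.state();print(s["tool_pos"],np.round(s["contact_force"],1),s["joint_vel"])
for q in ("depth_gauge","ringed_mould_spot"):print(q,[(np.round(d["at"],4).tolist(),round(d["confidence"],2)) for d in manip.place_of(q,p)[:2]])
E
```

```text
[0.57737123 0.09163709 0.09021274] [-2.3 -1.1  6.8] [ 0.00044864 -0.00016109 -0.00085649 -0.00139022 -0.00034061 -0.00028445]
depth_gauge [([0.5775, 0.0904, 0.0174], 0.67)]
ringed_mould_spot [([0.5798, 0.0901, 0.0224], 0.88)]
```

View pics/s5.png

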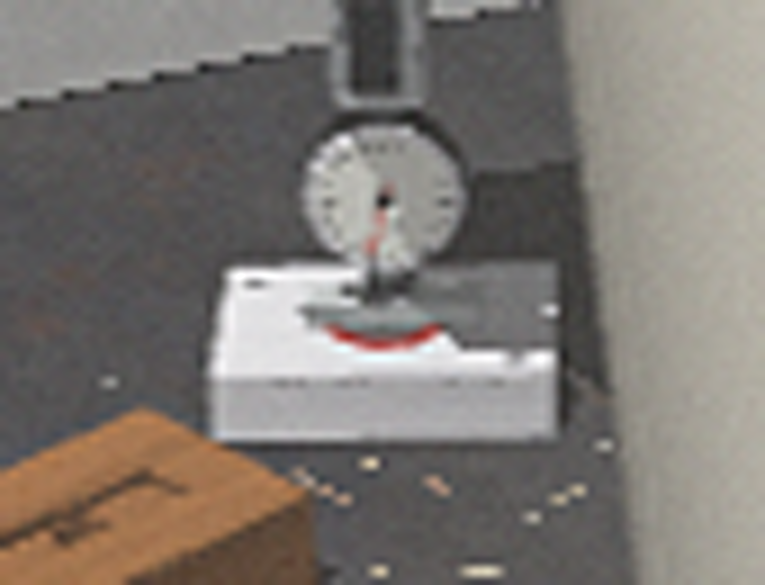

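The crop shows the foot flat across the ring, about centred at (385,320) with the ring at (388,319). The needle has turned part of the way and the push is about 9 N. Handing in.

```bash
python3 -c "
from plant import manip
print(manip.close_job())"
```

```text
the job is handed in; nothing more can be done
None
```

I proved the gauge's zero on the steel block, and it is now held upright over the middle of the red-ringed pocket, foot flat along the plate's long side, pressed with about 9 N; the job is handed in at about 16 s, but the hand-in gave no verdict.

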